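# Slide a ground tool under the inspection lens until the ball detent clicks

### The job

Get a freshly ground tool ready for checking on the inspection slide: lay the loose carbide tool blank in the nest on the sliding carriage, ground tip pointing towards the lens, its other end up against the nest's back stop or within a few millimetres of it, and let go of it. Then take the carriage by its black knob and slide it along the rail until the tip comes under the lens and you feel the spring ball drop into its notch; stop there and finish while still holding the knob, with the ball fully home in the notch, so that the tool stays put for the look through the lens. Leave the other things on the plate where they lie.

Things in the scene. Friction and masses are not known exactly. Their poses are not given: they have to be found in the camera images.
- stage: Inspection slide, fixed: steel base plate 110 x 344 x 12 mm with a dark rail along its y. Origin: on the table under the rail's middle; z up; +y along the rail towards the lens end, x across it (+x away from the robot, within 12 degrees). On the base's +x side a slot clamps the lens post and a small dark block with a brass-nosed ball plunger (20 wide, top at 33 mm) that presses on the carriage's side.
- nest (a point): Nest on the aluminium carriage (170 x 56 mm, top at 42 mm): centre of the seat, 47 mm above the table, axes as the stage's. Two steel saddles at y -37 to -26 and +15 to +26 mm (13 mm between cheeks at the seat, flared to 19, cheeks 7 mm high); between them it is free down to 5 mm below the seat. Back stop (14 high from carriage top) with its face at y -40; the +y end is open.
- knob (a point): Middle of the carriage's upright black knob, 67 mm above the table: round, 20 mm across, from 47 to 87 mm above the table, on the rail's centre line 106 mm behind (-y of) the nest centre. It does not turn.
- lens_post: Grey post clamped to the base, 90 mm high, with an arm to the -x side that carries a black eye lens (37 mm across) in a ring 47 mm across over the rail. The ring's underside is 69 mm above the table, the lens top 104 mm. Origin: foot of the post, 12 mm above the table; axes as the stage's.
- lens_axis (a point): Point on the lens's upright axis, at the ring's underside, 69 mm above the table, over the rail's centre line.
- tool_blank: Carbide tool blank, a square bar 10 x 77 x 10 mm, about 40 g, lying flat: tan shank, bare grey ground tip. Origin: centre of its underside; z up; y along the bar, the ground tip is at its -y end.
- tip (a point): Ground tip of the tool blank: centre of its -y end face, 38.5 mm from the bar's middle, 5 mm above its underside.
- carriage (a joint): Travel of the carriage in m along the stage's +y, 0 (rear end) to 0.125 (far end). Slides with about 3 N of drag. The ball meets the notch somewhere between 0.07 and 0.11, within 12 mm of where a tool centred on the nest has its tip on the lens axis; the exact place is only felt.
- ball (a joint): How far the plunger's spring ball is pressed back, in m: about 0.0035 while it rides on the carriage's smooth side, about 0.0002 when home in the notch (V, 45 degree flanks, 11 mm wide). Within about 5 mm of the notch centre the ball pulls a free carriage into the notch with 5 to 9 N; pushing it on out of the notch takes about 12 to 16 N.
- micrometer: Bystander, leave alone: outside micrometer lying flat, 41 x 128 x 17 (mm); origin at the centre of its underside.
- v_block: Bystander, leave alone: small steel V-block, 45 x 40 x 30 (mm); origin at the centre of its underside.
- dial_gauge: Bystander, leave alone: round dial gauge lying flat, 94 x 58 x 22 (mm); origin at the centre of its underside.
- wheel_dish: Bystander, leave alone: white grinding wheel lying flat, 69 across, 14 high (mm); origin at the centre of its underside.
- dressing_stick: Bystander, leave alone: white dressing stick, 20 x 100 x 20 (mm); origin at the centre of its underside.
- setting_ring: Bystander, leave alone: steel setting ring, 60 across, 14 high (mm); origin at the centre of its underside.
- hex_nut: Bystander, leave alone: black hexagon nut, 28 x 24 x 13 (mm); origin at the centre of its underside.

How it is judged (in metres and radians):
On the way:
1. the tool blank lies in the nest, tip towards the lens, and is let go (x of tool_blank in the frame of nest between -0.004 and 0.004 m and y of tool_blank in the frame of nest between -0.006 and 0.008 m and z of tool_blank in the frame of nest between -0.004 and 0.004 m and y of tip in the frame of nest above 0.025 m and angle between tool_blank's own z axis and vertical below 0.1 rad and contact force between the fingers and tool_blank below 0.3 N), for 0.2 s.
At the end, for the whole second after the job is handed in: The ball is home in the notch (pressed back < 1.8 mm), carriage still, knob held by the fingers (> 1 N), blank flat in the nest (4 mm across and in height, -6 to +8 mm along, tilt < 0.1 rad), tip to the lens and within 20 mm of its axis, blank not touched (all of step 1 and value of joint ball below 0.0018 m and horizontal distance between tip and lens_axis below 0.02 m and velocity of joint carriage between -0.005 and 0.005 m/s and contact force between the fingers and stage above 1 N and distance between the grasp point and knob below 0.04 m); the arm keeps its last pose, push and grip.
It fails at once if a bystander is shifted by more than 3 cm (distance of any of micrometer, v_block, dial_gauge, wheel_dish, dressing_stick, setting_ring, hex_nut from where it was at the start of the episode above 0.03 m).
It also fails if it takes over 67 s, if anything falls off the work surface, if the arm or the gripper's body presses on something with over 40 N, if the wrist force passes 120 N, or if a joint passes its speed limit or range.

### The arm

A 6-joint arm with a two-finger parallel gripper is mounted at the origin on a cart in front of the work surface, level with it; the furniture and walls round the work are solid. World frame = base frame: x ahead of the robot, y to its left, z up, the work surface at z = 0. Lengths are in m, angles in degrees, forces in N, time in s.
With the tool pointing down it reaches from about 0.35 to 0.875 m from the base axis. Payload 4.2 kg.
Tool frame: the origin (TCP) lies at the very end of the fingers, on their centre line; the grasp point (between the pads) lies r.grip_point_offset behind it (r.grip_point_offset is the distance from the TCP to the grasp point, in m); z points along the fingers, y is the line along which they close (so a half turn about z gives the same grasp; the last joint's range is limited). The gripper opens to 87 mm and grips with 3 to 60 N. Pads are 19 mm wide; open, the fingers measure 117 mm over their backs; the gripper's body (75 mm by 190 mm) begins 51 mm behind the grasp point.
Start: joints at [-52.964, 22.042, 0.453, 0, -68.411, -14.817], TCP at [0.236, -0.579, 0.223] pointing down, gripper open.
Joint ranges: [-179.83, 179.83], [-69.29, 118.12], [-61.27, 80.66], [-181.25, 117.63], [-171.15, -9.14], [-177.46, 177.46]. Speed limits (degrees/s): [159.86, 159.86, 180, 180, 180, 180].

### API

Orientations are given as a 3x3 rotation matrix whose columns are the frame's x, y, z axes.
In Python, from station import sense, cams, r gives the robot as it stands. The module is installed in compiled form; this text tells all that it offers.
- The arm moves only by the tool step_arm, never from a script. Its argument "targets" is text: rows parted by semicolons, each of 4 numbers parted by spaces: the shift along the tool's x, y, z in cm, then the turn about the tool's z in degrees. In form: x y z turn; .... A call has 1 to 12 rows; each row shifts and turns the commanded pose from where the row before left it, along the tool's axes as they then stand; what a row does not reach is not made up. A row lasts 1/12 s, in which the tool goes at most 41.7 mm and 7.16 degrees, less where a joint would pass 70% of its speed; a pose out of reach is approached as far as the arm can. A call with a gripper value outside its range is refused whole. "claw" is the finger opening in cm, from 0 to 8.7, set as the call begins (left out, the last holds). The fingers move at their own pace and stop on an object; the grip force is fixed at half the most. Time passes only in rows, so rows that do not move let the fingers close. It gives the time, the measured TCP pose, the force, the opening and the grip force at its end, in the units of the state.
- sense(): the state, without advancing time (a new reading comes with each control period).
- cams.capture(name): name is "scene" or "top" or "wrist"; returns a dict with "frame" (384x512x3 uint8, blue, green, red), "vertical_fov" (degrees; the focal length in pixels is half the picture's height over the tangent of half this angle, whatever the lens; pixels are square), "cx", "cy" (the principal point, pixels), "eye" and "rotation" of the camera in the world; the wrist camera has in their place "tool_from_camera" (4x4, takes a point from camera to tool coordinates, whose origin is the TCP and whose axes are the flange's). Camera axes: x right, y down, z forward; pixel columns grow to the right and rows downward; lengths in m; the calibration is good to about 2 mm. A picture is of the moment at which its call begins: read the wrist's pose just before it. There is no depth.
- r.finish_job(): hands the job in; it is judged then, once.
The state is a dict: "time_s": time; "joints": joint angles; "joint_velocities": joint speeds; "effort": joint torques, N m; "tcp_pos": TCP position; "ee_rot": TCP orientation; "wrist_force": force on the tool from outside, world axes, zero at the start; "moment": the same for the moment, N m; "gripper_width": opening from 0.0 (shut) to 1.0 (fully open); "gripper_force": force on a finger pad.
Only numpy, scipy, OpenCV 4.12 (cv2) and the standard library are available. Lean on these libraries where they do the work, as an engineer would, in place of code of your own. Each camera call takes 0.05 s, during which the arm holds its last target. There are 200 camera calls.

## Working session

There is one attempt and no reset: what is moved stays moved. The work goes in short steps, Python scripts to look and compute and a tool call to move; the robot and the scene stay as the last step left them, time stands still between calls to the robot, and variables do not carry over. Pictures are saved under pics/ and viewed, at most 10 in all, crops included, and the job is handed in when it is done.

Besides the shell and the picture viewer there is one more tool, called after "Call:" as name(argument=value, ...) on one line, values as JSON. step_arm: Moves the arm, as the interface text tells. Its arguments: {"type":"object","properties":{"targets":{"type":"string"},"claw":{"type":"number"}},"required":["targets"]}

```bash
mkdir -p pics; cat > h.py <<'E'
import numpy as np, cv2
from station import sense, cams, r
def cap(n):
    s=sense(); c=cams.capture(n)
    if n=='wrist':
        T=np.array(c['tool_from_camera']); R=np.array(s['ee_rot'])
        c['eye']=R@T[:3,3]+np.array(s['tcp_pos']); c['rotation']=R@T[:3,:3]
    c['f']=c['frame'].shape[0]/2/np.tan(np.radians(c['vertical_fov'])/2)
    return c
def ray(c,u,v,z):
    d=np.array(c['rotation'])@np.array([(u-c['cx'])/c['f'],(v-c['cy'])/c['f'],1])
    e=np.array(c['eye']); return e+d*(z-e[2])/d[2]
def proj(c,p):
    q=np.array(c['rotation']).T@(np.array(p)-np.array(c['eye'])); return c['cx']+c['f']*q[0]/q[2],c['cy']+c['f']*q[1]/q[2]
E
python3 - <<'E'
from h import *
import pickle
s=sense();print(s['time_s'],s['tcp_pos'],s['ee_rot'],s['gripper_width'],r.grip_point_offset)
cs={n:cap(n) for n in('top','scene')}
pickle.dump(cs,open('c0.pkl','wb'))
for n,c in cs.items():
    cv2.imwrite(f'pics/{n}0.png',cv2.resize(c['frame'],(800,600),interpolation=cv2.INTER_CUBIC)); print(n,c['eye'],c['f'],c['cx'],c['cy'])
E
```

```text
0.0 [ 0.23614881 -0.57802281  0.22146395] [[-9.25811180e-01 -3.77985316e-01 -8.71832682e-04]
 [-3.77986316e-01  9.25809114e-01  1.95697519e-03]
 [ 6.74427573e-05  2.14133033e-03 -9.99997705e-01]] 1.0018010763175296 0.0187
top [ 0.26691532 -0.07192648  1.59688708] 491.2543425420039 259.701522815285 194.50082752499543
scene [-0.17997871 -0.96092316  1.20713487] 453.61074462681427 252.69970677889808 194.35565210541384
```

View pics/top0.png

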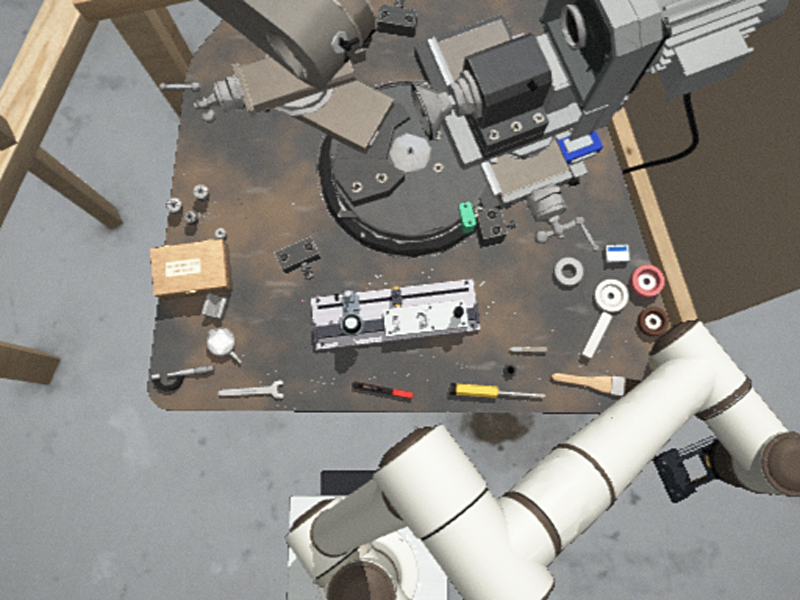

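View pics/scene0.png

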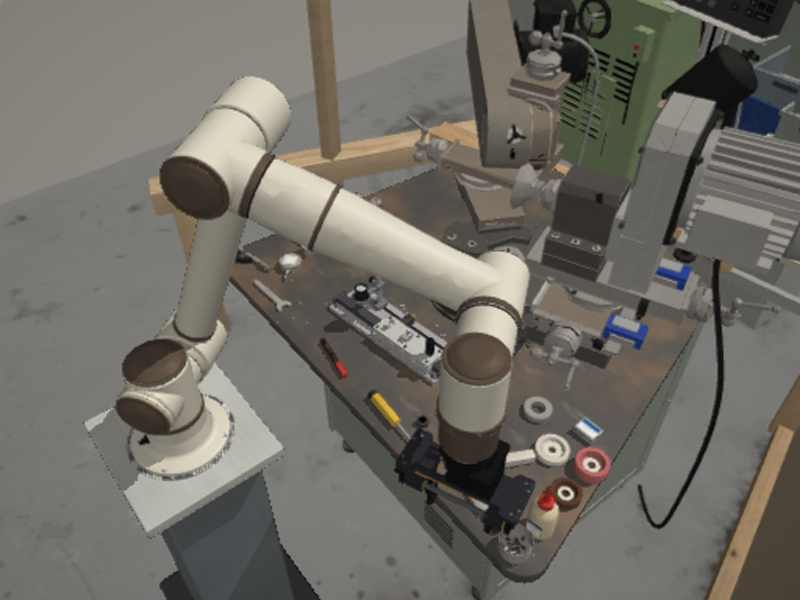

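Top view (800-wide): stage at (312–480, 280–350), lens at (350,323), knob at (458,312), and the blank at (510–547,349). The hex nut is at (510,370), the dressing stick at (598,335).

```bash
python3 - <<'E'
from h import *
import pickle
c=pickle.load(open('c0.pkl','rb'))['top']
k=512/800
for n,u,v,z in[('blankR',547,349,.01),('blankL',510,349,.01),('nut',510,370,.01),('knob',458,312,.087),('lens',350,323,.104),('scr tip',545,396,.01),('bl',316,350,.012),('br',480,330,.012),('tl',312,297,.012)]:print(n,ray(c,u*k,v*k,z).round(3))
x=c['frame'][170:255,195:370]; cv2.imwrite('pics/crop0.png',cv2.resize(x,None,fx=4.5,fy=4.5,interpolation=cv2.INTER_CUBIC))
g=cv2.cvtColor(c['frame'],cv2.COLOR_BGR2HSV)
print(c['frame'][223:225,322:354].tolist()[0])
T=cams.capture('wrist');print(T['tool_from_camera'],T['vertical_fov'],T['cx'],T['cy'])
E
```

```text
blankR [ 0.449 -0.368  0.01 ]
blankL [ 0.449 -0.291  0.01 ]
nut [ 0.405 -0.291  0.01 ]
knob [ 0.514 -0.179  0.087]
lens [0.488 0.035 0.104]
scr tip [ 0.352 -0.362  0.01 ]
bl [0.445 0.111 0.012]
br [ 0.488 -0.229  0.012]
tl [0.556 0.122 0.012]
[[99, 110, 121], [101, 111, 125], [100, 113, 129], [107, 123, 136], [169, 175, 183], [202, 206, 208], [213, 215, 216], [209, 213, 212], [205, 211, 211], [205, 211, 211], [205, 211, 210], [201, 204, 203], [166, 173, 176], [149, 161, 173], [152, 167, 181], [160, 172, 184], [156, 169, 181], [148, 161, 174], [152, 167, 178], [155, 172, 181], [154, 166, 179], [152, 169, 178], [157, 170, 181], [155, 172, 184], [158, 173, 184], [155, 170, 182], [156, 174, 186], [149, 164, 174], [112, 123, 126], [93, 97, 103], [99, 108, 113], [99, 103, 105]]
[[ 2.34082684e-04 -9.64696616e-01 -2.63363598e-01  7.28743039e-02]
 [ 9.99999615e-01  4.48623581e-04 -7.54481857e-04 -2.63424012e-04]
 [ 8.45997215e-04 -2.63363320e-01  9.64696349e-01 -1.61901701e-01]
 [ 0.00000000e+00  0.00000000e+00  0.00000000e+00  1.00000000e+00]] 63.745485782142644 253.79761003986272 194.1529356548691
```

View pics/crop0.png

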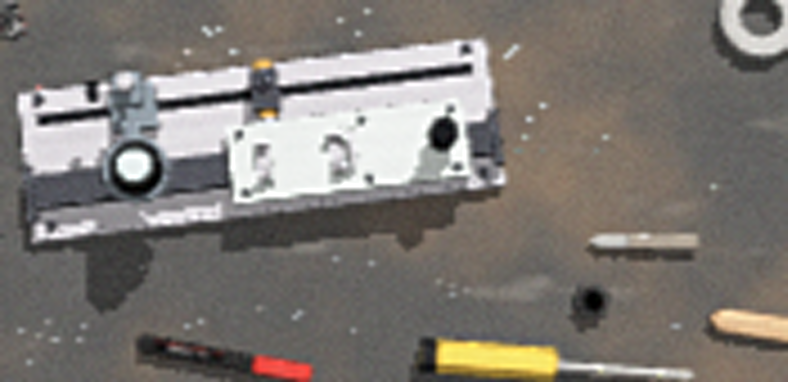

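The crop shows the blank's grey ground tip at the left (+y world) end, crop (592–640,241), and its tan shank to the right. The stage is turned about +7°. I'll rotate so the fingers close across the bar, then move above it.

Call:
step_arm(targets="0 0 0 -6.8;0 0 0 -6.8;0 0 0 -6.8;0 0 0 -6.8;0 0 0 -6.8;0 0 0 -6.8;0 0 0 -6.8;0 0 0 -6.8;0 0 0 -6.8;0 0 0 -6.8")

```text
time_s: 0.98
tcp_pos: [0.2362, -0.5783, 0.2221]
ee_rot: [[0.01, -1.0, -0.0], [-1.0, -0.01, 0.001], [-0.001, 0.0, -1.0]]
wrist_force: [-0.0, -0.8, -0.2]
gripper_width: 0.998
gripper_force: 0.0
```

Call:
step_arm(targets="-2.4 -2.1 0;-2.4 -2.1 0;-2.4 -2.1 0;-2.4 -2.1 0;-2.4 -2.1 0;-2.4 -2.1 0;-2.4 -2.1 0;-2.4 -2.1 0;-2.4 -2.1 0;-2.4 -2.1 0;0 0 0;0 0 0")

```text
$.targets[0]: bad value
```

Call:
step_arm(targets="-2.4 -2.1 0 0;-2.4 -2.1 0 0;-2.4 -2.1 0 0;-2.4 -2.1 0 0;-2.4 -2.1 0 0;-2.4 -2.1 0 0;-2.4 -2.1 0 0;-2.4 -2.1 0 0;-2.4 -2.1 0 0;-2.4 -2.1 0 0;0 0 0 0;0 0 0 0")

```text
time_s: 1.98
tcp_pos: [0.4462, -0.3365, 0.2222]
ee_rot: [[0.007, -1.0, -0.001], [-1.0, -0.007, 0.0], [-0.0, 0.001, -1.0]]
wrist_force: [-0.1, -0.1, 0.1]
gripper_width: 1.002
gripper_force: 0.0
```

```bash
python3 - <<'E'
from h import *
import pickle
s=sense();print(s['time_s'],s['tcp_pos'],s['joints'])
c=cap('wrist'); pickle.dump((s,c),open('w1.pkl','wb'))
cv2.imwrite('pics/w1.png',cv2.resize(c['frame'],(800,600)))
E
```

```text
1.9833 [ 0.44624037 -0.33647542  0.22223826] [-2.04065777e+01  1.56487860e+01 -8.98928215e+00 -7.41238684e-03
 -6.54010289e+01  2.07965402e+01]
```

View pics/w1.png

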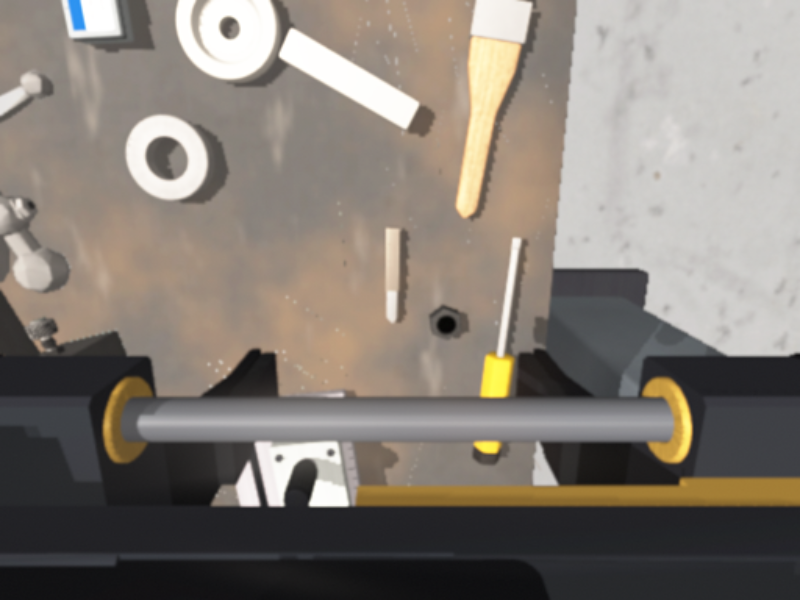

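The wrist view shows the blank upright at (385–401, 228–322) with its tip at the bottom, and the hex nut to its right at (445,322). The knob is at (300,480), partly hidden by the gripper.

```bash
cat > bar.py <<'E'
from h import *
def bar(c,c0,z,half=40):
    # bright-blob near predicted pixel
    u,v=proj(c,[c0[0],c0[1],z]); 
    g=c['frame'].max(2); k=(g>150).astype(np.uint8)
    n,l,st,ce=cv2.connectedComponentsWithStats(k)
    best=None
    for i in range(1,n):
        if 80<st[i,4]<20000:
            d=np.hypot(ce[i][0]-u,ce[i][1]-v)
            if best is None or d<best[0]: best=(d,i)
    ct=cv2.findContours((l==best[1]).astype(np.uint8),cv2.RETR_EXTERNAL,cv2.CHAIN_APPROX_NONE)[0][0]
    P=np.array([ray(c,a,b,z)[:2] for a,b in ct[:,0]],np.float32)*1000
    (cx,cy),(w,h),a=cv2.minAreaRect(P); box=cv2.boxPoints(((cx,cy),(w,h),a))
    return (cx,cy),(w,h),a,box
E
python3 - <<'E'
from bar import *
import pickle
s,c=pickle.load(open('w1.pkl','rb'))
print(bar(c,(.449,-.33),.01))
E
```

```text
((416.53704833984375, -253.29608154296875), (19.592992782592773, 52.45185089111328), 9.377286911010742, array([[ 402.59833, -229.01682],
       [ 411.1446 , -280.76773],
       [ 430.47577, -277.57535],
       [ 421.9295 , -225.82443]], dtype=float32))
```

```bash
python3 - <<'E'
from bar import *
import pickle
s,c=pickle.load(open('w1.pkl','rb'))
k=.64
print(c['eye'],c['rotation'])
for n,u,v in[('tail',393,228),('tip',393,322),('nut',445,322),('ring',167,157)]:print(n,ray(c,u*k,v*k,.01))
t=pickle.load(open('c0.pkl','rb'))['top'];print('ring top',ray(t,568*k,270*k,.014))
print(proj(c,[.449,-.33,.01]))
print(c['frame'][176,235:270].tolist())
E
```

```text
[ 0.44603523 -0.40905194  0.38411417] [[-9.99975566e-01 -6.67442053e-03 -2.07845689e-03]
 [-6.98606776e-03  9.64793031e-01  2.62917480e-01]
 [ 2.50458900e-04  2.62925576e-01 -9.64816085e-01]]
tail [ 0.44839319 -0.36729683  0.01      ]
tip [ 0.44801013 -0.29139569  0.01      ]
nut [ 0.40577459 -0.29168744  0.01      ]
ring [ 0.61639534 -0.4185185   0.01      ]
ring top [ 0.61649459 -0.41647587  0.014     ]
(np.float64(250.87687858423212), np.float64(176.2635131052176))
[[126, 144, 162], [127, 144, 164], [127, 144, 165], [126, 145, 165], [127, 145, 166], [126, 145, 166], [127, 146, 169], [128, 147, 170], [127, 147, 170], [126, 147, 170], [127, 149, 171], [145, 168, 190], [180, 203, 225], [187, 210, 229], [179, 202, 224], [176, 199, 221], [174, 196, 218], [172, 194, 215], [171, 193, 214], [162, 184, 205], [121, 140, 159], [85, 99, 114], [78, 89, 105], [78, 90, 105], [81, 93, 109], [94, 109, 127], [108, 124, 145], [120, 138, 159], [125, 144, 165], [126, 144, 165], [126, 143, 164], [125, 142, 164], [126, 144, 164], [125, 143, 164], [126, 143, 164]]
```

Call:
step_arm(targets="-0.15 -0.2 0 0;0 0 3 0;0 0 3 0;0 0 3 0;0 0 3 0;0 0 3 0;0 0 3 0;0 0 1.5 0;0 0 1 0;0 0 0.9 0;0 0 0.5 0;0 0 0 0", claw=4)

```text
time_s: 3.03
tcp_pos: [0.4471, -0.3366, 0.0032]
ee_rot: [[0.003, -1.0, -0.0], [-1.0, -0.003, 0.0], [-0.0, 0.0, -1.0]]
wrist_force: [-0.3, -0.6, -0.9]
gripper_width: 0.459
gripper_force: 0.0
```

Call:
step_arm(targets="0 0 0 0;0 0 0 0;0 0 0 0;0 0 0 0;0 0 0 0;0 0 0 0;0 0 0 0;0 0 0 0;0 0 0 0;0 0 0 0", claw=0)

```text
time_s: 3.87
tcp_pos: [0.4479, -0.3364, 0.004]
ee_rot: [[0.004, -1.0, 0.001], [-1.0, -0.004, -0.0], [0.0, -0.001, -1.0]]
wrist_force: [0.2, 2.2, 5.1]
gripper_width: 0.111
gripper_force: 30.0
```

Call:
step_arm(targets="0 0 -1 0;0 0 -2 0;0 0 -3 0;0 0 -3 0;0 0 -3 0;0 0 -3 0;0 0 -3 0;0 0 -2.5 0;0 0 -1 0;0 0 0 -3.5;0 0 0 -3.3;0 0 0 0")

```text
time_s: 4.87
tcp_pos: [0.4467, -0.3358, 0.2178]
ee_rot: [[0.123, -0.992, -0.001], [-0.992, -0.123, 0.001], [-0.001, 0.001, -1.0]]
wrist_force: [-0.3, 0.9, -0.5]
gripper_width: 0.11
gripper_force: 30.0
```

Call:
step_arm(targets="-1.6 -0.4 0 0;-2.9 -0.8 0 0;-3.1 -0.9 0 0;-3.1 -0.9 0 0;-3.1 -0.9 0 0;-3.1 -0.9 0 0;-3.1 -0.9 0 0;-3.1 -0.9 0 0;-3.1 -0.8 0 0;-3.1 -0.8 0 0;-2 -0.4 0 0;0 0 0 0")

```text
time_s: 5.87
tcp_pos: [0.4944, -0.0122, 0.2176]
ee_rot: [[0.125, -0.992, -0.002], [-0.992, -0.125, 0.0], [-0.0, 0.002, -1.0]]
wrist_force: [-1.0, -0.1, -1.2]
gripper_width: 0.108
gripper_force: 30.0
```

Call:
step_arm(targets="0 0 0 0;0 0 0 0")

```text
time_s: 6.03
tcp_pos: [0.494, -0.0154, 0.2179]
ee_rot: [[0.121, -0.993, -0.002], [-0.993, -0.121, -0.0], [0.0, 0.002, -1.0]]
wrist_force: [0.4, -0.7, -0.3]
gripper_width: 0.107
gripper_force: 30.0
```

```bash
python3 - <<'E'
from h import *
import pickle
s=sense();print(s['time_s'],s['tcp_pos'],s['ee_rot'],s['gripper_force'])
c=cap('wrist'); pickle.dump((s,c),open('w2.pkl','wb'))
cv2.imwrite('pics/w2.png',cv2.resize(c['frame'],(800,600)))
E
```

```text
6.0333 [ 0.49399111 -0.01542268  0.21789289] [[ 1.21388500e-01 -9.92603595e-01 -1.71328671e-03]
 [-9.92605055e-01 -1.21387978e-01 -4.05526990e-04]
 [ 1.94555139e-04  1.74984336e-03 -9.99998450e-01]] 29.985612630844116
```

View pics/w2.png

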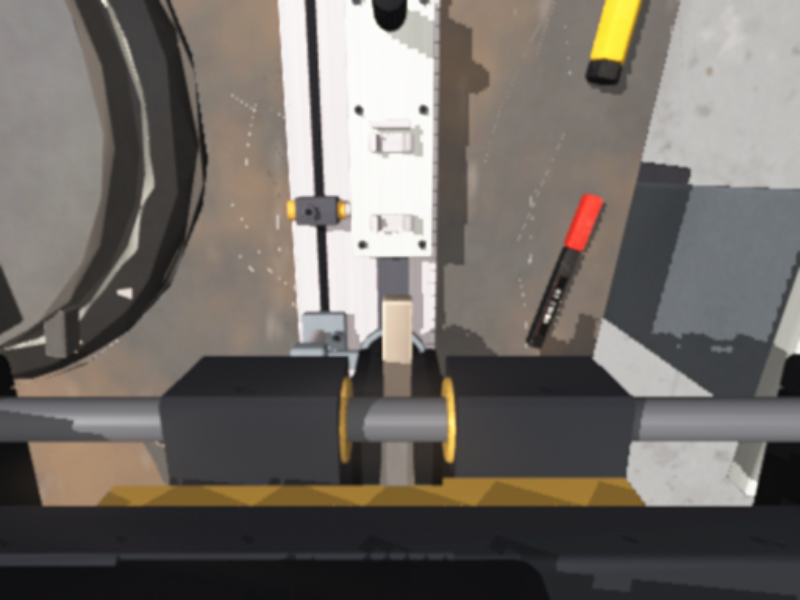

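The view shows the carriage at columns 348–435, with the saddles at (391,140) and (391,225) and the knob at (390,12). The held blank's tail is at (397,298). I'll zoom on the nest to place it exactly.

```bash
python3 - <<'E'
from h import *
import pickle
s,c=pickle.load(open('w2.pkl','rb'))
x=c['frame'][60:170,210:300]; x=np.clip((x.astype(float)-90)*1.5,0,255).astype(np.uint8)
cv2.imwrite('pics/crop2.png',cv2.resize(x,None,fx=5.4,fy=5.4,interpolation=cv2.INTER_CUBIC))
k=.64
R=np.array(s['ee_rot']);t=np.array(s['tcp_pos'])
g=c['frame'].min(2)
for v in(72,110,150,156): print(v,g[v,215:290].tolist())
for n,u,v,z in[('car far L',352,257,.042),('car far R',430,257,.042),('sadA',391,140,.05),('sadB',391,225,.05),('tailL',384,298,t[2]+.006),('tailR',410,298,t[2]+.006)]:
    p=ray(c,u*k,v*k,z); print(n,p.round(4),'tool',(R.T@(p-t)).round(4))
E
```

```text
72 [239, 240, 240, 240, 240, 239, 236, 231, 242, 249, 251, 243, 196, 131, 96, 94, 120, 182, 244, 251, 250, 250, 250, 250, 250, 250, 250, 249, 249, 249, 248, 249, 251, 250, 249, 249, 250, 250, 250, 250, 250, 250, 250, 250, 250, 249, 249, 249, 249, 249, 249, 249, 237, 188, 137, 111, 103, 120, 152, 201, 242, 238, 192, 164, 155, 118, 83, 71, 71, 73, 71, 72, 72, 72, 71]
110 [239, 239, 238, 239, 240, 240, 240, 238, 241, 248, 250, 249, 249, 248, 248, 248, 247, 249, 250, 250, 249, 248, 248, 249, 249, 249, 249, 248, 247, 247, 248, 249, 249, 250, 249, 249, 249, 249, 249, 249, 249, 249, 250, 250, 250, 249, 249, 249, 249, 248, 249, 249, 248, 248, 248, 248, 249, 249, 249, 249, 248, 224, 177, 165, 145, 105, 74, 70, 71, 70, 70, 70, 70, 70, 70]
150 [240, 240, 240, 239, 239, 240, 241, 242, 242, 243, 246, 247, 247, 247, 246, 246, 246, 246, 247, 248, 248, 247, 247, 247, 248, 247, 246, 247, 246, 247, 244, 235, 227, 226, 226, 231, 243, 247, 247, 245, 246, 246, 246, 248, 249, 249, 249, 249, 248, 238, 228, 226, 227, 226, 222, 218, 238, 246, 247, 248, 236, 188, 162, 151, 112, 77, 70, 69, 70, 70, 70, 70, 70, 70, 71]
156 [240, 240, 240, 239, 238, 239, 240, 242, 242, 242, 242, 245, 245, 221, 149, 77, 49, 61, 91, 128, 183, 236, 247, 247, 248, 248, 247, 247, 246, 246, 247, 247, 247, 247, 247, 247, 248, 247, 247, 248, 248, 247, 246, 248, 248, 248, 248, 248, 248, 247, 246, 239, 188, 110, 60, 49, 70, 145, 235, 249, 232, 167, 133, 123, 96, 72, 70, 70, 70, 69, 70, 71, 70, 70, 71]
car far L [ 0.5259 -0.0261  0.042 ] tool [ 0.0145 -0.0307  0.1758]
car far R [ 0.4712 -0.0328  0.042 ] tool [0.0145 0.0244 0.1759]
sadA [ 0.5078 -0.107   0.05  ] tool [ 0.0925 -0.0028  0.1679]
sadB [ 0.5013 -0.0526  0.05  ] tool [ 0.0378 -0.003   0.1679]
tailL [ 0.5012 -0.0466  0.2239] tool [ 0.0319 -0.0034 -0.006 ]
tailR [ 0.4926 -0.0477  0.2239] tool [ 0.0319  0.0053 -0.006 ]
```

View pics/crop2.png

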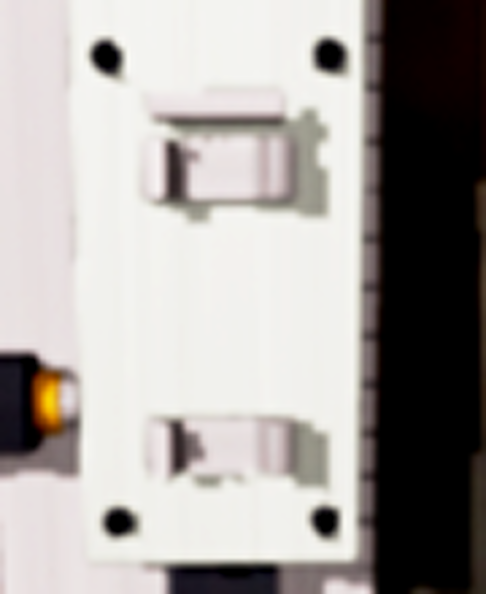

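The zoom shows saddle A at crop (143–293, 135–203), saddle B at (148–293, 418–475), and the back stop just above A at rows 90–120. The ball plunger nose is at (70,395).

```bash
python3 - <<'E'
from h import *
import pickle
s,c=pickle.load(open('w2.pkl','rb'))
R=np.array(s['ee_rot']);t=np.array(s['tcp_pos'])
print('cam tool',(R.T@(c['eye']-t)).round(4))
def q(u,v,z):
    p=ray(c,210+u/5.4-.4,60+v/5.4-.4,z); return p.round(4),((R.T@(p-t))*1000).round(1)
for n,u,v,z in[('A back',218,135,.054),('A front',218,203,.054),('B back',220.5,418,.054),('B front',220.5,475,.054),('stop face top',218,118,.056),('stop top back',218,92,.056),('AL',143,160,.054),('AR',293,160,.054),('BL',148,445,.054),('BR',293,445,.054),('front edge L',88,562,.042),('front R',358,560,.042),('s1',105,57,.042),('s2',330,56,.042),('s3',118,522,.042),('s4',325,522,.042)]: print(n,*q(u,v,z))
E
```

```text
cam tool [ 0.0724  0.0009 -0.1619]
A back [ 0.5085 -0.1114  0.054 ] [ 97.   -3.1 163.9]
A front [ 0.5071 -0.0995  0.054 ] [ 85.   -3.1 163.9]
B back [ 0.5019 -0.0602  0.054 ] [ 45.4  -2.7 163.9]
B front [ 0.5006 -0.0494  0.054 ] [ 34.5  -2.8 163.9]
stop face top [ 0.5088 -0.1142  0.056 ] [ 99.8  -3.  161.9]
stop top back [ 0.5094 -0.1186  0.056 ] [104.2  -3.  161.9]
AL [ 0.5218 -0.1053  0.054 ] [ 92.6 -17.  163.9]
AR [ 0.4942 -0.1087  0.054 ] [ 92.6  10.8 163.9]
BL [ 0.5152 -0.0534  0.054 ] [ 40.3 -16.8 163.9]
BR [ 0.4874 -0.0568  0.054 ] [ 40.3  11.3 163.9]
front edge L [ 0.5254 -0.0271  0.042 ] [ 15.4 -30.  175.8]
front R [ 0.4706 -0.0342  0.042 ] [ 15.8  25.2 175.9]
s1 [ 0.5316 -0.1235  0.042 ] [111.8 -24.5 175.9]
s2 [ 0.4894 -0.1289  0.042 ] [112.   18.  175.9]
s3 [ 0.5201 -0.036   0.042 ] [ 23.6 -23.7 175.9]
s4 [ 0.4784 -0.0411  0.042 ] [ 23.6  18.3 175.9]
```

Call:
step_arm(targets="1.3 -0.1 0 0;2.5 -0.15 0 0;2.0 -0.14 0 0;0.65 0 0 -0.4;0 0 2 0;0 0 3 0;0 0 3 0;0 0 2.5 0;0 0 2 0;0 0 1 0;0 0 0 0;0 0 0 0")

```text
time_s: 7.08
tcp_pos: [0.5066, -0.079, 0.0838]
ee_rot: [[0.129, -0.992, 0.0], [-0.992, -0.129, -0.0], [0.0, -0.0, -1.0]]
wrist_force: [0.4, -0.4, -0.5]
gripper_width: 0.104
gripper_force: 30.0
```

```bash
python3 - <<'E'
from h import *
import pickle
for i in range(1):
    s=sense();print(s['time_s'],s['tcp_pos'],s['ee_rot'],s['wrist_force'])
c=cap('wrist'); pickle.dump((s,c),open('w3.pkl','wb'))
cv2.imwrite('pics/w3.png',cv2.resize(c['frame'][60:310,160:360],(640,600*800//600),interpolation=cv2.INTER_CUBIC)[:600])
E
```

```text
7.0833 [ 0.50660345 -0.07901121  0.08383485] [[ 1.28795512e-01 -9.91671172e-01  5.21009823e-05]
 [-9.91671095e-01 -1.28795522e-01 -3.90354294e-04]
 [ 3.93813474e-04 -1.39115710e-06 -9.99999922e-01]] [ 0.41799322 -0.37673371 -0.52141322]
```

View pics/w3.png

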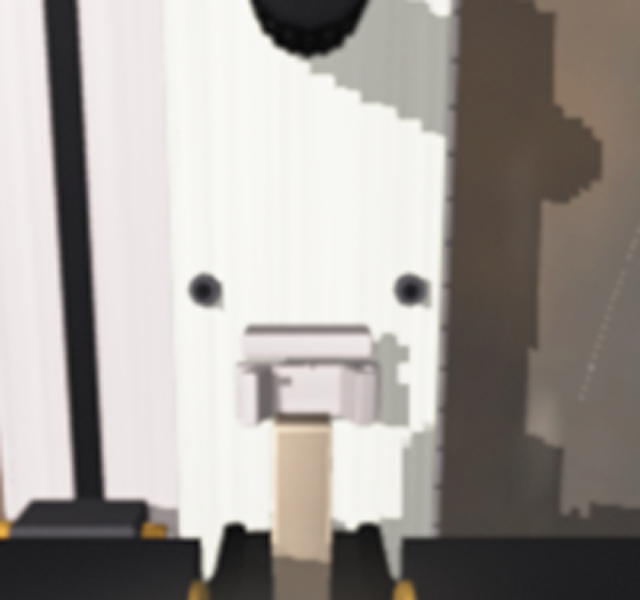

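The tail sits about 0.9 mm left of the saddle centre (tail column 303, saddle 307), and the gap to the stop is about 3 mm. I'll correct sideways and lower.

Call:
step_arm(targets="0.04 0.08 0 0;0 0 1 0;0 0 1 0;0 0 0.6 0;0 0 0.3 0;0 0 0 0;0 0 0 0")

```text
time_s: 7.72
tcp_pos: [0.5055, -0.0791, 0.0542]
ee_rot: [[0.129, -0.992, -0.001], [-0.992, -0.129, -0.0], [0.0, 0.001, -1.0]]
wrist_force: [-0.7, 0.1, 0.1]
gripper_width: 0.107
gripper_force: 30.0
```

Call:
step_arm(targets="0 0 0.15 0;0 0 0.1 0;0 0 0 0;0 0 0 0")

```text
time_s: 8.05
tcp_pos: [0.5056, -0.0791, 0.0522]
ee_rot: [[0.129, -0.992, 0.0], [-0.992, -0.129, 0.0], [-0.0, -0.0, -1.0]]
wrist_force: [-0.7, -0.1, -0.3]
gripper_width: 0.106
gripper_force: 30.0
```

Call:
step_arm(targets="0 0 0.1 0;0 0 0 0;0 0 0 0")

```text
time_s: 8.3
tcp_pos: [0.5056, -0.0791, 0.0511]
ee_rot: [[0.129, -0.992, 0.0], [-0.992, -0.129, 0.0], [-0.0, -0.0, -1.0]]
wrist_force: [-0.5, 0.1, -0.5]
gripper_width: 0.112
gripper_force: 30.0
```

Call:
step_arm(targets="0 0 0.05 0;0 0 0 0;0 0 0 0")

```text
time_s: 8.55
tcp_pos: [0.5056, -0.0792, 0.051]
ee_rot: [[0.129, -0.992, 0.0], [-0.992, -0.129, -0.0], [0.0, -0.0, -1.0]]
wrist_force: [-2.2, 0.6, 4.5]
gripper_width: 0.104
gripper_force: 30.0
```

Call:
step_arm(targets="0 0 0 0;0 0 0 0;0 0 0 0;0 0 0 0;0 0 -0.5 0;0 0 -1.5 0;0 0 -3 0;0 0 -3 0;0 0 -3 0;0 0 -1.5 0;0 0 0 0;0 0 0 0", claw=3.5)

```text
time_s: 9.55
tcp_pos: [0.5058, -0.079, 0.1765]
ee_rot: [[0.129, -0.992, 0.002], [-0.992, -0.129, 0.001], [-0.0, -0.002, -1.0]]
wrist_force: [-1.2, -0.9, -0.7]
gripper_width: 0.401
gripper_force: 0.0
```

```bash
python3 - <<'E'
from h import *
import pickle
s=sense();print(s['time_s'],s['tcp_pos'],s['ee_rot'])
c=cap('wrist'); pickle.dump((s,c),open('w4.pkl','wb'))
cv2.imwrite('pics/w4.png',cv2.resize(c['frame'][0:300,130:380],(667,600*800//600),interpolation=cv2.INTER_CUBIC)[:600])
E
```

```text
9.55 [ 0.50580628 -0.07900158  0.17654483] [[ 1.28886746e-01 -9.91656500e-01  2.36509897e-03]
 [-9.91659228e-01 -1.28885341e-01  7.37733302e-04]
 [-4.26751436e-04 -2.44045626e-03 -9.99996931e-01]]
```

View pics/w4.png

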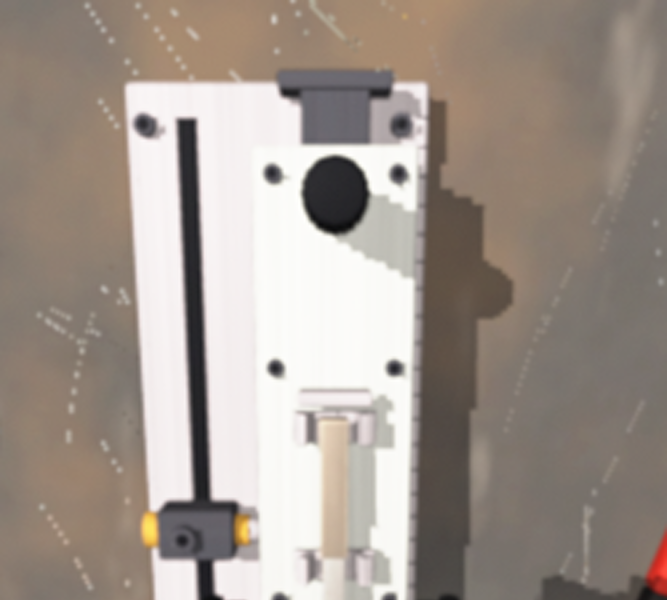

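The blank lies in both saddles with its tail close to the stop at (333,418). The knob is at (335,193). Next is locating the knob.

```bash
python3 - <<'E'
from h import *
import pickle
s,c=pickle.load(open('w4.pkl','rb'))
T=np.array(c['tool_from_camera'])
g=c['frame'].max(2); m=(g<60).astype(np.uint8); m[:, :236]=0;m[:,275:]=0;m[:52]=0;m[95:]=0
P=cv2.findContours(m,0,cv2.CHAIN_APPROX_NONE)[0]; P=max(P,key=cv2.contourArea); print(cv2.boundingRect(P))
x,y,w,h=cv2.boundingRect(P)
def q(u,v,z):
    d=T[:3,:3]@np.array([(u-c['cx'])/c['f'],(v-c['cy'])/c['f'],1]); e=T[:3,3]; D=s['tcp_pos'][2]-z
    return ((e+d*(D-e[2])/d[2])*1000).round(1)
print('left/right',q(x-.5,y+h/2,.087),q(x+w-.5,y+h/2,.087)); print('back/front',q(x+w/2,y-.5,.087),q(x+w/2,y+h-.5,.087))
k=2.667
print('bar tail',q(130+334/k,420/k,.057),'stop',q(130+334/k,404/k,.056),'screws',q(130+273/k,174/k,.042),q(130+398/k,174/k,.042))
E
```

```text
(244, 59, 24, 28)
left/right [99.7 -7.1 89.5] [99.7 11.2 89.5]
back/front [110.    2.4  89.5] [90.   2.5 89.5]
bar tail [ 30.6   2.1 119.5] stop [ 36.    2.1 120.5] screws [111.1 -18.4 134.5] [111.1  23.5 134.5]
```

Call:
step_arm(targets="1.5 0.1 0 0;3 0.12 0 0;3 0 0 0;2 0 0 0;0.5 0 0 0;0 0 2 0;0 0 3 0;0 0 3 0;0 0 2.5 0;0 0 1.5 0;0 0 0.8 0;0 0 0 0", claw=5)

```text
time_s: 10.6
tcp_pos: [0.5143, -0.1781, 0.0448]
ee_rot: [[0.129, -0.992, -0.006], [-0.992, -0.129, 0.001], [-0.001, 0.006, -1.0]]
wrist_force: [0.5, 0.6, -0.2]
gripper_width: 0.575
gripper_force: 0.0
```

Call:
step_arm(targets="0 0 0 0;0 0 0 0;0 0 0 0;0 0 0 0;0 0 0 0;0 0 0 0;0 0 0 0;0 0 0 0", claw=0)

```text
time_s: 11.27
tcp_pos: [0.5182, -0.1785, 0.0484]
ee_rot: [[0.13, -0.992, 0.004], [-0.992, -0.13, -0.0], [0.001, -0.004, -1.0]]
wrist_force: [3.4, 2.2, 1.5]
gripper_width: 0.219
gripper_force: 30.0
```

Call:
step_arm(targets="-0.2 0 0 0;-0.4 0 0 0;-0.5 0 0 0;-0.6 0 0 0;-0.6 0 0 0;-0.6 0 0 0;-0.6 0 0 0;-0.6 0 0 0;-0.6 0 0 0;-0.5 0 0 0;-0.3 0 0 0;0 0 0 0")

```text
time_s: 12.27
tcp_pos: [0.5111, -0.1244, 0.0484]
ee_rot: [[0.13, -0.991, 0.004], [-0.991, -0.13, -0.001], [0.002, -0.004, -1.0]]
wrist_force: [5.1, -1.4, 0.1]
gripper_width: 0.223
gripper_force: 30.0
```

Call:
step_arm(targets="-0.1 0 0 0;-0.1 0 0 0;-0.1 0 0 0;0 0 0 0")

```text
time_s: 12.6
tcp_pos: [0.5108, -0.1215, 0.0484]
ee_rot: [[0.13, -0.991, 0.004], [-0.991, -0.13, -0.001], [0.002, -0.004, -1.0]]
wrist_force: [4.2, -2.0, 0.6]
gripper_width: 0.217
gripper_force: 30.0
```

Call:
step_arm(targets="-0.1 0 0 0;-0.1 0 0 0;0 0 0 0")

```text
time_s: 12.85
tcp_pos: [0.5105, -0.1195, 0.0484]
ee_rot: [[0.13, -0.992, 0.004], [-0.992, -0.13, -0.001], [0.002, -0.004, -1.0]]
wrist_force: [4.4, -2.2, 0.1]
gripper_width: 0.222
gripper_force: 30.0
```

Call:
step_arm(targets="-0.1 0 0 0;-0.1 0 0 0;0 0 0 0")

```text
time_s: 13.1
tcp_pos: [0.5103, -0.1175, 0.0484]
ee_rot: [[0.13, -0.991, 0.004], [-0.992, -0.13, -0.001], [0.001, -0.004, -1.0]]
wrist_force: [5.1, -3.5, 0.8]
gripper_width: 0.219
gripper_force: 30.0
```

Call:
step_arm(targets="-0.1 0 0 0;-0.1 0 0 0;-0.1 0 0 0;-0.1 0 0 0;-0.1 0 0 0;0 0 0 0")

```text
time_s: 13.6
tcp_pos: [0.5096, -0.1126, 0.0484]
ee_rot: [[0.13, -0.991, 0.004], [-0.992, -0.13, -0.001], [0.001, -0.004, -1.0]]
wrist_force: [5.0, -1.4, 0.6]
gripper_width: 0.223
gripper_force: 30.0
```

Call:
step_arm(targets="-0.1 0 0 0;-0.1 0 0 0;0 0 0 0")

```text
time_s: 13.85
tcp_pos: [0.5094, -0.1106, 0.0484]
ee_rot: [[0.13, -0.992, 0.004], [-0.992, -0.13, -0.001], [0.001, -0.004, -1.0]]
wrist_force: [5.0, -2.5, 0.5]
gripper_width: 0.219
gripper_force: 30.0
```

Call:
step_arm(targets="-0.1 0 0 0;-0.1 0 0 0;0 0 0 0")

```text
time_s: 14.1
tcp_pos: [0.5091, -0.1086, 0.0484]
ee_rot: [[0.13, -0.992, 0.004], [-0.992, -0.13, -0.001], [0.001, -0.004, -1.0]]
wrist_force: [6.2, -2.1, -0.2]
gripper_width: 0.221
gripper_force: 30.0
```

Call:
step_arm(targets="-0.1 0 0 0;-0.1 0 0 0;0 0 0 0")

```text
time_s: 14.35
tcp_pos: [0.5089, -0.1066, 0.0484]
ee_rot: [[0.13, -0.991, 0.004], [-0.992, -0.13, -0.001], [0.001, -0.004, -1.0]]
wrist_force: [5.4, -2.3, -0.3]
gripper_width: 0.222
gripper_force: 30.0
```

Call:
step_arm(targets="-0.1 0 0 0;-0.1 0 0 0;0 0 0 0")

```text
time_s: 14.6
tcp_pos: [0.5086, -0.1046, 0.0484]
ee_rot: [[0.13, -0.992, 0.004], [-0.992, -0.13, -0.001], [0.001, -0.004, -1.0]]
wrist_force: [4.0, -2.4, 0.6]
gripper_width: 0.222
gripper_force: 30.0
```

Call:
step_arm(targets="-0.1 0 0 0;-0.1 0 0 0;0 0 0 0")

```text
time_s: 14.85
tcp_pos: [0.5083, -0.1019, 0.0484]
ee_rot: [[0.13, -0.992, 0.004], [-0.992, -0.13, 0.0], [0.0, -0.004, -1.0]]
wrist_force: [4.7, 2.1, 1.9]
gripper_width: 0.221
gripper_force: 30.0
```

Call:
step_arm(targets="-0.1 0 0 0;-0.1 0 0 0;0 0 0 0")

```text
time_s: 15.1
tcp_pos: [0.5079, -0.099, 0.0483]
ee_rot: [[0.13, -0.992, 0.004], [-0.992, -0.13, 0.001], [-0.001, -0.004, -1.0]]
wrist_force: [4.3, 5.5, 2.1]
gripper_width: 0.226
gripper_force: 30.0
```

Now the ball is pulling the carriage into the notch, so I'll go in finer steps.

Call:
step_arm(targets="-0.1 0 0 0;0 0 0 0;0 0 0 0")

```text
time_s: 15.35
tcp_pos: [0.5078, -0.098, 0.0484]
ee_rot: [[0.13, -0.992, 0.004], [-0.992, -0.13, 0.001], [-0.001, -0.004, -1.0]]
wrist_force: [4.6, 6.9, 2.3]
gripper_width: 0.219
gripper_force: 30.0
```

Call:
step_arm(targets="-0.05 0 0 0;0 0 0 0;0 0 0 0")

```text
time_s: 15.6
tcp_pos: [0.5078, -0.0978, 0.0484]
ee_rot: [[0.13, -0.991, 0.004], [-0.992, -0.13, 0.001], [-0.0, -0.004, -1.0]]
wrist_force: [4.7, 4.0, 1.7]
gripper_width: 0.223
gripper_force: 30.0
```

Call:
step_arm(targets="-0.05 0 0 0;0 0 0 0;0 0 0 0")

```text
time_s: 15.85
tcp_pos: [0.5077, -0.0977, 0.0484]
ee_rot: [[0.13, -0.992, 0.004], [-0.992, -0.13, 0.0], [0.0, -0.004, -1.0]]
wrist_force: [5.5, 3.1, 1.4]
gripper_width: 0.224
gripper_force: 30.0
```

Call:
step_arm(targets="-0.05 0 0 0;0 0 0 0;0 0 0 0")

```text
time_s: 16.1
tcp_pos: [0.5077, -0.0975, 0.0484]
ee_rot: [[0.13, -0.991, 0.004], [-0.991, -0.13, -0.0], [0.001, -0.004, -1.0]]
wrist_force: [5.5, 1.0, 1.4]
gripper_width: 0.218
gripper_force: 30.0
```

The force has crossed to about 1 N and the carriage is stiffly seated. One check picture before handing in.

```bash
python3 - <<'E'
from h import *
a=cap('top')['frame'][170:255,185:325]; b=cap('scene')['frame'][160:270,190:330]
f=lambda x:cv2.resize(x,(560,290),interpolation=cv2.INTER_CUBIC)
cv2.imwrite('pics/end.png',np.vstack([f(a),f(b)]))
s=sense();print(s['time_s'],s['wrist_force'],s['tcp_pos'],s['gripper_force'])
E
```

```text
16.2 [5.20570128 1.21503541 1.13512627] [ 0.50769417 -0.09751878  0.0483651 ] 30.010279803536832
```

View pics/end.png

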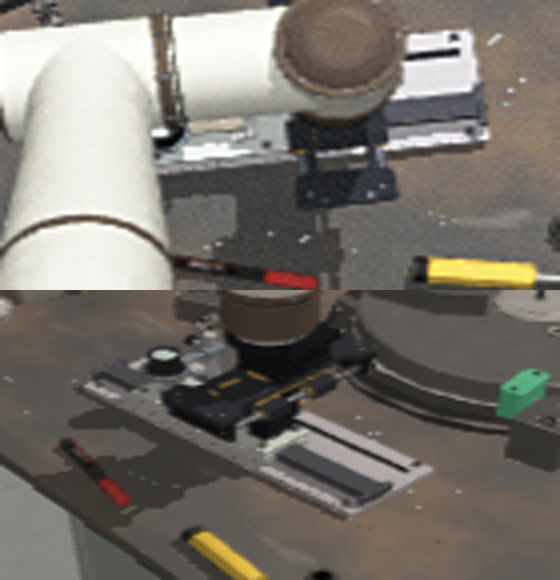

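The blank lies in the nest (190–245,127 in the top half) with its tip reaching the lens at about (165,135), and the gripper is holding the knob. The pull began about 5.8 mm back, which fits half the notch width, so the ball is home.

```bash
python3 -c "
from station import r
print(r.finish_job())"
```

```text
the job is handed in; nothing more can be done
None
```

The job is handed in: the blank lies released in the nest with its tip under the lens, the ball is home in the notch by force and position, and the gripper still holds the knob; the hand-in returned no verdict.

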